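# Latch the crate gate and wedge the gear housing tight

### The job

Get the blue gear housing ready for transport in its plywood crate: first push the crate's open gate fully shut so that its sprung latch snaps in behind the strike pin. Then take the red-headed wedge out of its wooden rest, set it upright, tip down, in the gap between the housing and the shut gate, about the middle of the gate, and press it down firmly until the housing is jammed tight against the crate's back wall; leave the wedge there and do not disturb the bottles and the jar.

Things in the scene. Friction and masses are not known exactly. Their poses are not given: they have to be found in the camera images.
- crate: Open-topped plywood crate, fixed. Origin: centre of its underside, z up. Clear inside with gate shut: x -75..75 mm, y -61..61 mm; inner floor z 10, back wall (y = +61) up to z 90, side walls (10 mm thick) to z 88. The gate closes the -y side, hinged at the -x end. A steel keeper with the strike pin stands off the +x wall, out to x = 114 mm.
- strike_pin (a point): Middle of the upright steel strike pin, 8 mm thick, on the crate's keeper at crate x 96, y -97 mm, z 15 to 57 mm. Crate's axes.
- gate (a joint): Hinge angle of the gate, rad: 0 shut (it stops there), positive = opened outwards (its free end, at the crate's +x side, swings to the crate's -y), up to 1.6. Friction holds it where it is left; under 2 N swings it, but the latch adds a push of about 5 to 15 N in the last 0.16 rad.
- bolt (a joint): Travel of the latch bolt in m: 0 fully out (sprung), up to 0.018 pushed in. Its bevel rides over the strike pin as the gate is pushed shut (peak about 0.011), then it snaps back to about 0 behind the pin. Shut and latched, both this and the gate's joint read about 0.
- gate_hinge (a point): On the gate's vertical hinge axis, mid-height; axes turn with the gate: x towards its free end, -y out of its outer face, z up. Plywood panel 168 mm long, outer face at y = -4, inner at +6 mm, 12 to 90 mm over the worktop. The steel bolt case stands out to y = -29 mm, x 118 to 166, up to 53 mm over the worktop.
- gate_push (a point): Where to push: on the gate's outer face, on the yellow plate, 105 mm from the hinge, 75 mm over the worktop. Axes as gate_hinge.
- gear_housing: Blue cast gear housing, a block 100 x 100 x 80 mm plus an 8 mm high round cover on top, 0.6 to 0.9 kg, loose on the crate's floor, nearly square with the crate, 3 to 7 mm clear of the back wall. Origin: centre of its underside.
- wedge: Wooden wedge, red head, 45 mm wide (x), 115 mm tall (z), 0.12 kg. Origin: centre of its thin lower tip. Thickness (y) grows evenly from 8 mm at the tip to 28 mm at z 85; the head (z 85 to 115) is a straight block 45 x 28 mm. Starts upright in the rest. Ends with x along the gate, tip about 25 to 40 mm over the crate's underside; pressing home takes about 6 to 16 N, friction then holds it.
- wedge_rest: Dark wooden block, 90 x 70 x 55 mm, fixed, with a slot that holds the wedge upright; lift the wedge straight up by at least 60 mm to clear it. Origin: centre of its underside; x along the slot. Between rest and crate a tall fixed machine (to about 0.65 m high) stands from about x = 0.56 m on, y -0.03 to 0.33 m: swing the arm round in front of it, well drawn in.
- bottle_amber: Brown bottle with black cap, 61 mm wide, 143 mm tall, bystander. Origin: centre of its underside.
- bottle_blue_cap: White bottle with blue cap, 57 mm wide, 128 mm tall, bystander. Origin: centre of its underside.
- sample_jar: Small brown jar with red lid, 55 mm wide, 64 mm tall, bystander. Origin: centre of its underside.

How it is judged:
On the way:
1. the gate is shut and its latch bolt has snapped out behind the strike pin (value of joint gate below 0.025 rad and value of joint bolt below 0.003 m), for 0.2 s.
At the end, for the whole second after the job is handed in: Gate shut (0.025 rad), bolt out (3 mm); wedge upright (0.25 rad) and at rest between housing and gate, within 45 mm of mid-width, tip under 55 mm over the crate's underside; housing on the crate floor within 2 mm of the back wall, wedge bearing on it with over 2 N (all of step 1 and y of gear_housing in the frame of crate above 0.009 m and height (world z) of gear_housing below 0.016 m and z of wedge in the frame of crate below 0.055 m and y of wedge in the frame of crate between -0.066 and -0.032 m and x of wedge in the frame of crate between -0.045 and 0.045 m and angle between wedge's own z axis and vertical below 0.25 rad and contact force between wedge and gear_housing above 2 N and linear speed of wedge below 0.01 m/s); the robot touches nothing.
It fails at once if a bottle or the jar is moved more than 40 mm or tipped over (distance of any of bottle_amber, bottle_blue_cap, sample_jar from where it was at the start of the episode above 0.04 m or angle between any of bottle_amber, bottle_blue_cap, sample_jar's own z axis and vertical above 0.6 rad).
It also fails if it takes over 72 s, if anything falls off the work surface, if the arm or the gripper's body presses on something with over 40 N, if the wrist force passes 120 N, or if a joint passes its speed limit or range.

### The arm

A 6-joint arm with a two-finger parallel gripper is mounted at the origin on a cart in front of the work surface, level with it; the furniture and walls round the work are solid. World frame = base frame: x ahead of the robot, y to its left, z up, the work surface at z = 0. Lengths are in m, angles in rad, forces in N, time in s.
With the tool pointing down it reaches from about 0.275 to 0.875 m from the base axis. Payload 12.5 kg.
Tool frame: the origin (TCP) lies midway between the tips of the shut fingers; the grasp point (between the pads) lies 19 mm behind it; z points along the fingers, y is the line along which they close (so a half turn about z gives the same grasp; the last joint's range is limited). The gripper opens to 85 mm and grips with 20 to 120 N. Pads are 22 mm wide; open, the fingers measure 114 mm over their backs; the gripper's body (76 mm by 85 mm) begins 54 mm behind the grasp point. The pads swing forward as they close: fully open they stand 13 mm farther back than shut.
Start: joints at [1.025, 0.351, 1.652, -0, 1.139, -0.085], TCP at [0.245, 0.493, 0.231] pointing down, gripper open.
Joint ranges: [-2.75, 2.75], [-0.79, 2.1], [0.01, 2.65], [-1.57, 4.71], [0.07, 3.14], [-2.87, 2.87]. Speed limits (rad/s): [2.22, 2.22, 2.79, 3.14, 3.14, 3.14].

### API

Orientations are given as a unit quaternion [x, y, z, w].
In Python, from cell import r gives the robot as it stands. Calls block until the motion is done:
- r.move_to(position, orientation): joint-space move of the TCP to a pose.
- r.move_linear(position, rot=None, vel=0.15): straight line of the TCP; rot=None keeps the orientation; vel is the mean speed in m/s.
- r.set_joints(angles): joint-space move.
- r.set_gripper(opening, squeeze=None): opening from 0.0 (shut) to 1.0 (fully open); squeeze is the grip in N (None keeps the last); returns when the fingers have stopped.
- r.sleep(seconds).
- r.inverse_kinematics(position, orientation): joint angles nearest the present ones, or None.
- r.get_obs(): the state.
- r.get_image(name): name is "scene" or "top" or "wrist"; returns a dict with "pixels" (400x640x3 uint8, red, green, blue), "depth" (400x640 float32, m along the optical axis (not along the pixel's ray), 0 where there is no reading), "fx", "fy", "cx", "cy" (pixels), "D" ([k1, k2, p1, p2, k3] as OpenCV has them; the pictures are not rectified), "camera_from_world" (4x4, takes a point from world to camera coordinates); the wrist camera has in their place "mount" (4x4, takes a point from camera to tool coordinates, whose origin is the TCP and whose axes are the flange's). Camera axes: x right, y down, z forward; pixel columns grow to the right and rows downward; lengths in m; the calibration is good to about 2 mm. A picture is of the moment at which its call begins: read the wrist's pose just before it.
A pose or a line that the arm cannot do raises r.PlanningError and nothing moves.
- r.hand_in(): hands the job in; it is judged then, once.
Trained networks look in a picture, given as the dict that the camera call returned (one of the last four; its "shot" number tells which), for a name from the list of things; names that differ only in an ending like _2 or _b are one class to them, and where a whole thing is asked for, a point or a joint stands for the part that bears it (a point fixed in the world has none). Each returns a list of dicts, best first, with "score" (0 to 1); they miss things now and then, are a little off and sometimes report something else, mostly with a low value. They report only what shows in the picture. A call takes as long as a camera call.
- r.find_in(picture, label): "location" ([column, row] as shares, 0 to 1, of the picture: columns of its width, rows of its height, amid what is visible of it).
- r.cut_out(picture, label): "region" (400x640 bool, what is visible of it) and "location" ([column, row] as shares, 0 to 1, of the picture: columns of its width, rows of its height, amid what is visible of it).
- r.landmark_of(picture, label): "location" ([column, row] as shares, 0 to 1, of the picture: columns of its width, rows of its height: a listed point, or the origin of a listed thing).
The state is a dict: "t": time; "q": joint angles; "qvel": joint speeds; "effort": joint torques, N m; "tool_pos": TCP position; "ee_rot": TCP orientation; "contact_force": force on the tool from outside, world axes, zero at the start; "torque": the same for the moment, N m; "opening": opening from 0.0 (shut) to 1.0 (fully open); "finger_force": force on a finger pad.
Only numpy, scipy, OpenCV 4.12 (cv2) and the standard library are available. Lean on these libraries where they do the work, as an engineer would, in place of code of your own. Each camera call takes 0.05 s, during which the arm holds its last target. There are 200 camera calls.

## Working session

There is one attempt and no reset: what is moved stays moved. The work goes in short steps, each a Python script; the robot and the scene stay as the last script left them, time stands still between calls to the robot, and variables do not carry over. Pictures are saved under pics/ and viewed, at most 10 in all, crops included, and the job is handed in when it is done.

```bash
ls; mkdir -p pics; cat > h.py <<'E'
from cell import r
import numpy as np, cv2
def K(p): return np.array([[p['fx'],0,p['cx']],[0,p['fy'],p['cy']],[0,0,1]])
def cfw(p): return np.array(p['camera_from_world'])
def cloud(p, mask=None):
    "world points (N,3) and pixels (N,2) of depth"
    d=p['depth']; m=d>0
    if mask is not None: m&=mask
    v,u=np.nonzero(m)
    n=cv2.undistortPoints(np.stack([u,v],1).astype(np.float64)[:,None],K(p),np.array(p['D']))[:,0]
    z=d[v,u]; c=np.c_[n*z[:,None],z]
    W=np.linalg.inv(cfw(p)); return c@W[:3,:3].T+W[:3,3], np.stack([u,v],1)
def ray(p,uv,z):
    "intersect the pixel's ray with world height z"
    n=cv2.undistortPoints(np.array([[uv]],float),K(p),np.array(p['D']))[0,0]
    W=np.linalg.inv(cfw(p)); d=W[:3,:3]@np.array([n[0],n[1],1]); o=W[:3,3]
    return o+d*(z-o[2])/d[2]
def save(p,f): cv2.imwrite(f,cv2.cvtColor(p['pixels'],cv2.COLOR_RGB2BGR))
def proj(p,X):
    W=cfw(p); rv=cv2.Rodrigues(W[:3,:3])[0]
    return cv2.projectPoints(np.atleast_2d(X).astype(float),rv,W[:3,3],K(p),np.array(p['D']))[0][:,0]
E
python3 - <<'E'
from h import *
for n in ('top','scene'):
    p=r.get_image(n); save(p,f'pics/{n}1.png')
    np.savez(f'{n}1.npz',**{k:v for k,v in p.items()})
    for l in ('crate','gate','gear_housing','wedge','wedge_rest','bottle_amber','bottle_blue_cap','sample_jar'):
        o=r.cut_out(p,l)
        if o:
            c,_=cloud(p,o[0]['region'])
            print(n,l,round(o[0]['score'],2),np.round(np.array(o[0]['location'])*[640,400]),len(c), np.round(np.percentile(c,[2,50,98],axis=0),3).tolist() if len(c) else '')
        np.save(f'm_{n}_{l}.npy',o[0]['region'] if o else np.zeros((400,640),bool))
    for l in ('crate','strike_pin','gate_hinge','gate_push','gear_housing','wedge','wedge_rest'):
        o=r.landmark_of(p,l)
        print(n,l,[(round(a['score'],2),np.round(np.array(a['location'])*[640,400],1).tolist()) for a in o[:2]])
print(r.get_obs())
E
```

```text
cell.py
pics
top crate 0.81 [230. 231.] 3167 [[0.384, 0.203, -0.0], [0.476, 0.337, 0.048], [0.576, 0.443, 0.092]]
top gate 0.56 [259. 235.] 776 [[0.382, 0.194, -0.001], [0.473, 0.245, 0.055], [0.52, 0.307, 0.093]]
top gear_housing 0.74 [210. 236.] 1721 [[0.422, 0.331, 0.026], [0.467, 0.375, 0.091], [0.516, 0.429, 0.099]]
top wedge 0.76 [431. 243.] 309 [[0.425, -0.201, 0.052], [0.447, -0.18, 0.117], [0.469, -0.172, 0.123]]
top wedge_rest 0.69 [417. 246.] 763 [[0.401, -0.218, -0.0], [0.44, -0.168, 0.053], [0.489, -0.148, 0.059]]
top bottle_blue_cap 0.82 [190. 154.] 566 [[0.654, 0.401, 0.007], [0.673, 0.419, 0.09], [0.703, 0.445, 0.13]]
top sample_jar 0.77 [341. 240.] 342 [[0.44, 0.012, 0.022], [0.463, 0.036, 0.063], [0.487, 0.061, 0.067]]
top crate []
top strike_pin [(0.63, [251.3, 199.4])]
top gate_hinge [(0.72, [239.9, 270.5])]
top gate_push [(0.72, [259.3, 234.7])]
top gear_housing [(0.75, [213.2, 239.0])]
top wedge [(0.72, [423.1, 245.4])]
top wedge_rest [(0.56, [417.3, 243.4])]
scene crate 0.73 [261. 186.] 2531 [[0.38, 0.194, 0.003], [0.456, 0.285, 0.057], [0.576, 0.441, 0.091]]
s
[... 1046 characters left out ...]
.69, [346.0, 301.8])]
{'t': 1.6, 'q': array([ 1.02541784e+00,  3.50696829e-01,  1.65179643e+00, -2.53266840e-05,
        1.13906926e+00, -8.46029962e-02]), 'qvel': array([-0.00015376, -0.000592  , -0.00099287,  0.00100726,  0.00079499,
        0.00050903]), 'effort': array([-5.28082874e-04, -5.06023657e+01, -2.91648066e+01, -7.94048628e-05,
        6.12607819e-04,  3.02519716e-06]), 'tool_pos': array([0.24453515, 0.49264323, 0.23129266]), 'ee_rot': array([2.28349880e-01, 9.73579135e-01, 1.07635907e-05, 1.56038540e-05]), 'contact_force': array([-0.83655149, -0.2916657 ,  0.4081335 ]), 'torque': array([-0.02437851, -0.00478062,  0.02455468]), 'finger_force': 0.0, 'opening': 0.9985352346332022}
```

```bash
python3 - <<'E'
import cv2
a=cv2.imread('pics/top1.png')[120:320,120:480]; cv2.imwrite('pics/topc.png',cv2.resize(a,(800,444),interpolation=cv2.INTER_CUBIC))
a=cv2.imread('pics/scene1.png'); a=a[110:340,180:480];cv2.imwrite('pics/scenec.png',cv2.resize(a,(780,598),interpolation=cv2.INTER_CUBIC))
E
```

```text
(no output)
```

View pics/topc.png

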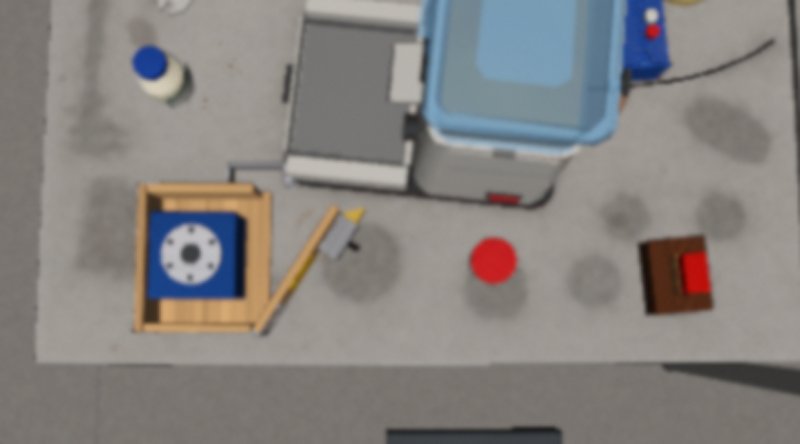

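View pics/scenec.png

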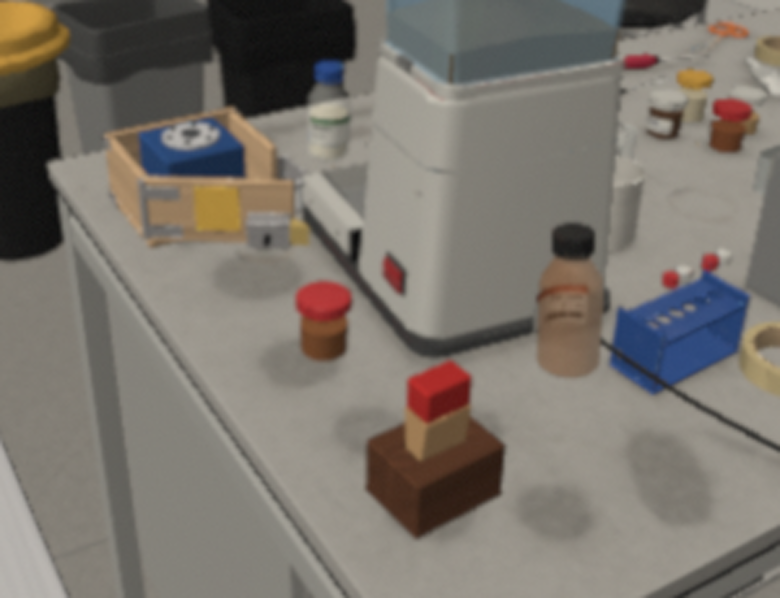

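```bash
cat > fit.py <<'E'
from h import *
from scipy.optimize import minimize
from scipy.spatial import cKDTree
def rim(gate=False):
    R=[(-.085,-.075,-.061,.071),(.075,.085,-.061,.071),(-.085,.085,.061,.071)]
    return R
def fit_crate(P,x0=(.475,.36,0)):
    "P: Nx2 points on wall tops"
    R=rim(); S=np.concatenate([np.stack(np.meshgrid(np.arange(a,b+1e-6,.0025),np.arange(c,d+1e-6,.0025)),-1).reshape(-1,2) for a,b,c,d in R])
    t=cKDTree(P)
    def cost(v):
        c,s=np.cos(v[2]),np.sin(v[2]); M=np.array([[c,-s],[s,c]])
        L=(P-v[:2])@M
        d=np.min([np.hypot(np.maximum(0,np.maximum(a-L[:,0],L[:,0]-b)),np.maximum(0,np.maximum(e-L[:,1],L[:,1]-f))) for a,b,e,f in R],axis=0)
        W=S@M.T+v[:2]; g=t.query(W)[0]
        return np.minimum(d,.015).mean()+np.minimum(g,.015).mean()
    best=min((minimize(cost,np.add(x0,(a,b,w)),method='Nelder-Mead',options=dict(xatol=1e-5,fatol=1e-8,initial_simplex=np.add(x0,(a,b,w))+np.vstack([np.zeros(3),np.diag([.01,.01,.08])]))) for a in(-.01,.01) for b in (-.01,.01) for w in (-.08,0.08)),key=lambda o:o.fun)
    return best.x,best.fun
def rect(P):
    (c,s,a)=cv2.minAreaRect((P*1000).astype(np.float32)); return np.round(c,1),np.round(s,1),round(a,1)
E
python3 - <<'E'
from fit import *
for n in ('top','scene'):
    p=dict(np.load(f'{n}1.npz',allow_pickle=True)); M=lambda l:np.load(f'm_{n}_{l}.npy')
    c,_=cloud(p)
    sel=(np.abs(c[:,2]-.089)<.006)&(c[:,0]>.36)&(c[:,0]<.62)&(c[:,1]>.27)&(c[:,1]<.48)
    px=p['pixels'].reshape(-1,3).astype(int); 
    cm,uv=cloud(p); rgb=p['pixels'][uv[:,1],uv[:,0]].astype(int)
    wood=sel&(rgb[:,0]>rgb[:,2]+25)
    print(n,wood.sum(),fit_crate(c[wood,:2]))
    g,_=cloud(p,M('gate')); g=g[g[:,2]>.080]
    # gate line
    vx,vy,x0,y0=cv2.fitLine(g[:,:2].astype(np.float32),cv2.DIST_HUBER,0,.001,.001).ravel(); 
    d=np.array([vx,vy])*np.sign(vx); s=(g[:,:2]-[x0,y0])@d
    print(' gate dir deg',np.degrees(np.arctan2(d[1],d[0])),'ends',[x0,y0]+d*s.min(),[x0,y0]+d*s.max(),len(g))
    for l,lo,hi in (('gear_housing',.084,.105),('wedge',.112,.130),('wedge_rest',.05,.06)):
        q,_=cloud(p,M(l)); q=q[(q[:,2]>lo)&(q[:,2]<hi)]; print(' ',l,len(q),rect(q[:,:2]),q[:,2].mean())
    for l,z in (('strike_pin',.036),('gate_hinge',.051),('gate_push',.075),('gear_housing',.01),('wedge',.01),('wedge_rest',0)):
        o=r.landmark_of
    lm=dict(top=dict(strike_pin=(251.3,199.4),gate_hinge=(239.9,270.5),gate_push=(259.3,234.7),gear_housing=(213.2,239)),scene=dict(strike_pin=(296,184.4),gate_hinge=(235.3,189.2),gate_push=(269.4,182.8),gear_housing=(258.1,185.2)))[n]
    for l,z in (('strike_pin',.036),('gate_hinge',.051),('gate_push',.075),('gear_housing',.01)): print('  lm',l,ray(p,lm[l],z)[:2].round(4))
E
```

```text
top 800 (array([0.46687514, 0.37319114, 0.00260514]), np.float64(0.0032189110333961093))
 gate dir deg -32.75347 ends [0.37912    0.30886037] [0.52060856 0.21783974] 312
  gear_housing 1535 (array([470.2, 381. ]), array([ 96.6, 102.1]), 0.1) 0.0918202128525994
  wedge 211 (array([ 447.7, -186.8]), array([45.1, 28.9]), 6.5) 0.11893985476991606
  wedge_rest 563 (array([ 446.3, -185.6]), array([88.1, 71.7]), 5.0) 0.054029054960606386
  lm strike_pin [0.5655 0.2741]
  lm gate_hinge [0.3778 0.2994]
  lm gate_push [0.4689 0.2478]
  lm gear_housing [0.4613 0.3787]
scene 321 (array([0.46531463, 0.37001927, 0.01498118]), np.float64(0.005644452116910935))
 gate dir deg -32.00516 ends [0.37655594 0.3036798 ] [0.52152018 0.21307793] 255
  gear_housing 493 (array([460.6, 349.8]), array([186.6, 117.2]), 72.0) 0.09168356029346385
  wedge 261 (array([ 445.2, -188.7]), array([45.4, 28.8]), 4.6) 0.11961098243033993
  wedge_rest 651 (array([ 445.2, -189. ]), array([90.8, 71.4]), 4.6) 0.05529598794414138
  lm strike_pin [0.5676 0.279 ]
  lm gate_hinge [0.3841 0.3133]
  lm gate_push [0.4709 0.2586]
  lm gear_housing [0.4813 0.3782]
```

```bash
cat >> h.py <<'E'
def down(deg):
    a=np.radians(deg)/2; return [np.cos(a),np.sin(a),0,0]
E
python3 - <<'E'
from h import *
H=np.array([.379,.306])
def pt(g,clear,z):
    a=np.radians(g); return [*(H+.105*np.array([np.cos(a),np.sin(a)])+(.004+.011+clear)*np.array([np.sin(a),-np.cos(a)])),z]
r.set_gripper(0.0)
r.move_to(pt(-33,.035,.2),down(90-33))
r.move_linear(pt(-33,.035,.064),vel=.2)
f0=np.array(r.get_obs()['contact_force'])
for g in (-33,-27,-20,-14,-10): r.move_linear(pt(g,0,.064),rot=down(90+g),vel=.15)
for g in np.arange(-8.5,4,1.25):
    r.move_linear(pt(g,0,.064),rot=down(90+g),vel=.06)
    o=r.get_obs(); f=np.array(o['contact_force'])-f0; print(round(g,1),f.round(1),np.round(o['tool_pos'],4),round(o['t'],1))
    if -f[1]>28: break
p=r.get_image('scene'); save(p,'pics/s2.png')
g=r.cut_out(p,'gate')
if g:
    c,_=cloud(p,g[0]['region']); c=c[c[:,2]>.08]
    print(np.degrees(np.arctan2(*cv2.fitLine(c[:,:2].astype(np.float32),cv2.DIST_HUBER,0,.001,.001).ravel()[1::-1])))
E
```

```text
-8.5 [-1.   0.4  0.7] [0.4805 0.2754 0.064 ] 6.2
-7.2 [0.2 0.7 0.6] [0.4812 0.2778 0.064 ] 6.4
-6.0 [-0.6  0.9  0.5] [0.4818 0.2801 0.064 ] 6.7
-4.8 [ 0.2 -3.7  2.1] [0.4822 0.2819 0.0639] 6.9
-3.5 [-0.7 -6.9  1.3] [0.4827 0.2839 0.0639] 7.2
-2.2 [ 0.5 -2.5  0.1] [0.4832 0.2868 0.0639] 7.4
-1.0 [-0.6  0.8 -0.2] [0.4838 0.2895 0.0641] 7.7
0.2 [-0.  -9.9  3.4] [0.484  0.2904 0.064 ] 7.9
1.5 [  0.1 -26.2   9.2] [0.4842 0.2905 0.064 ] 8.2
2.8 [  2.9 -41.4  15.5] [0.4844 0.2906 0.064 ] 8.4
0.7072616
```

```bash
cat >> h.py <<'E'
from scipy.spatial.transform import Rotation as Rot
def wrist():
    o=r.get_obs(); p=r.get_image('wrist'); T=np.eye(4); T[:3,:3]=Rot.from_quat(o['ee_rot']).as_matrix(); T[:3,3]=o['tool_pos']
    p['camera_from_world']=np.linalg.inv(T@np.array(p['mount'])); return p
E
python3 - <<'E'
from fit import *
o=r.get_obs(); x,y,z=o['tool_pos']
r.move_linear([x,y-.03,.066],vel=.15); r.move_linear([x-.02,y-.03,.2],vel=.3)
r.move_to([.42,.28,.36],down(180))
p=wrist(); W=np.linalg.inv(p['camera_from_world']); print(W[:3,3],W[:3,2],r.get_obs()['t'])
save(p,'pics/w1.png'); np.savez('w1.npz',**p)
t=r.get_image('top'); save(t,'pics/t2.png'); np.savez('t2.npz',**t)
for n,q in (('w',p),('t',t)):
    for l in ('gear_housing','crate','gate'):
        m=r.cut_out(q,l)
        np.save(f'm2_{n}_{l}.npy',m[0]['region'] if m else np.zeros((400,640),bool))
        if m:
            c,_=cloud(q,m[0]['region']); c=c[(c[:,2]>.083)&(c[:,2]<.105)]
            print(n,l,round(m[0]['score'],2),len(c),rect(c[:,:2]) if len(c) else '',np.percentile(c,[2,50,98],axis=0).round(4).tolist() if len(c) else '')
    for l in ('strike_pin','gate_hinge','gate_push'):
        m=r.landmark_of(q,l); 
        if m: print(n,l,round(m[0]['score'],2),ray(q,np.array(m[0]['location'])*[640,400],dict(strike_pin=.036,gate_hinge=.051,gate_push=.075)[l])[:2].round(4))
E
```

```text
[0.33695877 0.27898511 0.50168828] [ 0.32439439 -0.00175777 -0.94592029] 10.875
w gear_housing 0.88 4196 (array([469.7, 377.2]), array([100.9,  97.9]), 90.0) [[0.4221, 0.3284, 0.0873], [0.465, 0.3752, 0.0908], [0.516, 0.4245, 0.0987]]
w crate 0.96 2849 (array([465.1, 370.7]), array([145.7, 175.8]), 89.9) [[0.3821, 0.2995, 0.0842], [0.4471, 0.3765, 0.0889], [0.5497, 0.4412, 0.0916]]
w gate 0.56 785 (array([462.7, 303.6]), array([ 11.5, 171.2]), 89.9) [[0.38, 0.2982, 0.084], [0.4547, 0.3038, 0.09], [0.5431, 0.3089, 0.092]]
w strike_pin 0.6 [0.5661 0.2779]
w gate_hinge 0.83 [0.3879 0.3019]
w gate_push 0.85 [0.4849 0.2985]
t crate 0.58 183 (array([464.8, 376.8]), array([145.4, 171.9]), 88.6) [[0.3797, 0.3033, 0.084], [0.5383, 0.3202, 0.0891], [0.5509, 0.4463, 0.0934]]
t gate 0.79 55 (array([529.6, 307.6]), array([10.1, 38.6]), 88.2) [[0.5128, 0.3032, 0.0851], [0.533, 0.3063, 0.0903], [0.5485, 0.3116, 0.0944]]
t strike_pin 0.81 [0.5623 0.268 ]
t gate_push 0.68 [0.4843 0.3014]
```

View pics/w1.png

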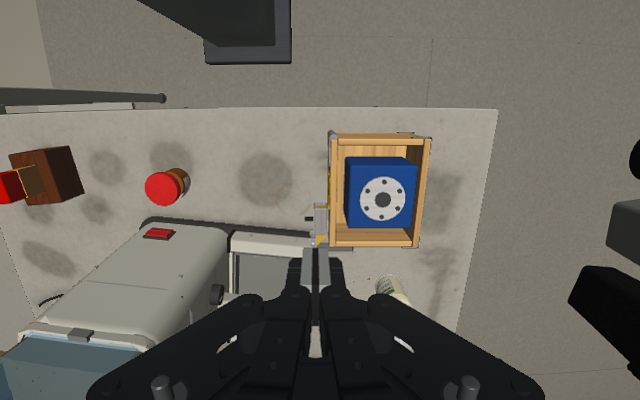

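```bash
python3 - <<'E'
from fit import *
r.move_to([.28,.19,.36],down(180)); r.set_gripper(1.0,60)
r.move_to([.31,-.13,.36],down(180)); r.move_to([.40,-.19,.33],down(184.8))
p=wrist(); save(p,'pics/w2.png'); np.savez('w2.npz',**p); print(r.get_obs()['t'],r.get_obs()['q'].round(2))
for l,lo,hi in (('wedge',.112,.130),('wedge_rest',.049,.061)):
    m=r.cut_out(p,l)
    if m:
        c,_=cloud(p,m[0]['region']); c=c[(c[:,2]>lo)&(c[:,2]<hi)]
        print(l,round(m[0]['score'],2),len(c),rect(c[:,:2]),np.median(c[:,2]),np.percentile(c,[2,98],axis=0).round(4).tolist())
E
```

```text
14.8583 [-0.55  0.06  1.77  0.    1.32 -2.2 ]
wedge 0.76 715 (array([ 446.2, -191.1]), array([43.1, 27.6]), 5.0) 0.12020982681418879 [[0.425, -0.2047, 0.1151], [0.4669, -0.1771, 0.1218]]
wedge_rest 0.78 1750 (array([ 446.5, -190.9]), array([88.4, 70. ]), 4.5) 0.05522560624263864 [[0.4026, -0.2256, 0.0528], [0.4879, -0.1565, 0.0569]]
```

View pics/w2.png

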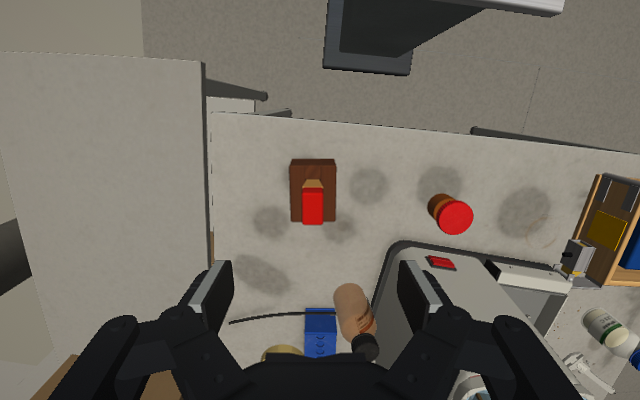

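```bash
python3 - <<'E'
from fit import *
R=down(184.9)
r.move_to([.446,-.189,.2],R); r.move_linear([.446,-.189,.084],vel=.12)
r.set_gripper(0.0,90); o=r.get_obs(); print(o['opening'],o['finger_force'],o['contact_force'].round(1),o['t'])
r.move_linear([.446,-.189,.20],vel=.15); o=r.get_obs(); print(o['opening'],o['finger_force'],o['contact_force'].round(1),np.round(o['tool_pos'],4))
r.move_linear([.34,-.145,.26],vel=.25)
r.move_to([.27,.18,.28],down(180)); r.move_to([.38,.25,.27],down(180))
p=wrist(); save(p,'pics/w3.png'); np.savez('w3.npz',**p)
s=r.get_image('scene'); save(s,'pics/s3.png'); np.savez('s3.npz',**s); o=r.get_obs();print(o['t'],o['tool_pos'],o['opening'])
for n,q in (('w',p),('s',s)):
    m=r.cut_out(q,'wedge')
    if m:
        c,_=cloud(q,m[0]['region']); np.save(f'wc_{n}.npy',c); print(n,m[0]['score'],len(c),np.percentile(c,[1,50,99],axis=0).round(4).tolist())
E
python3 - <<'E'
import cv2
a=cv2.imread('pics/s3.png')[60:300,150:470]; cv2.imwrite('pics/s3c.png',cv2.resize(a,(800,600)))
E
```

```text
0.32101720365057734 89.02049510317283 [0.2 0.9 5.7] 17.25
0.31586518374863637 88.45280915079289 [-0.2  0.9 -0.8] [ 0.4455 -0.1888  0.1991]
20.7833 [0.37974896 0.24924451 0.27001961] 0.3142708426843734
w 0.58 7968 [[0.3577, 0.2348, 0.2015], [0.3653, 0.2481, 0.3043], [0.4019, 0.2615, 0.3061]]
s 0.77 554 [[0.3576, 0.2329, 0.1939], [0.3709, 0.2405, 0.2406], [0.4002, 0.2572, 0.3065]]
```

View pics/s3c.png

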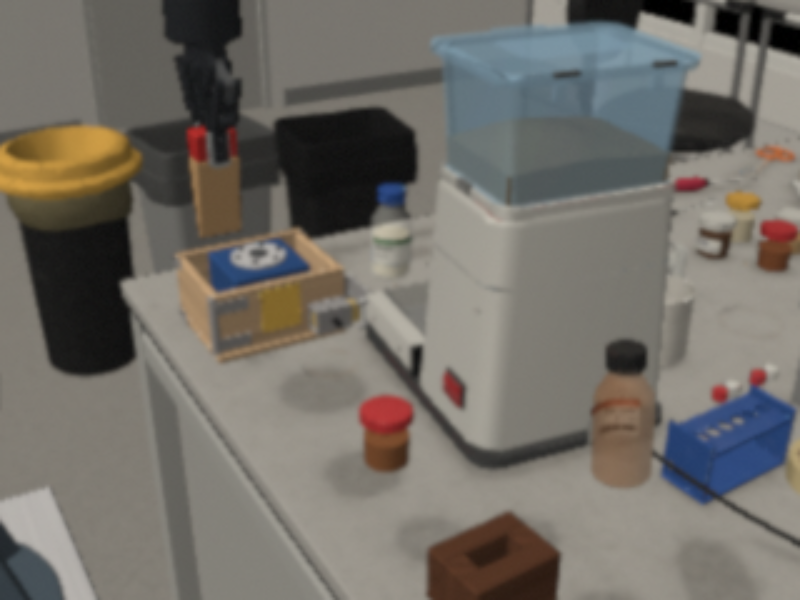

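View pics/w3.png

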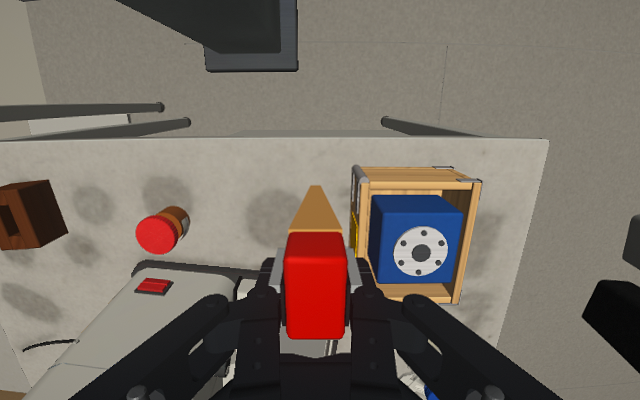

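```bash
cat > press.py <<'E'
from h import *
r.move_to([.455,.30,.25],down(180)); r.move_linear([.465,.320,.195],vel=.12); r.sleep(.2)
f0=r.get_obs()['contact_force'].copy()
for tip in np.r_[.097:.0495:-.006,.049:.0245:-.002]:
    t=.008+.02*(.09-tip)/.085; y=max(.320,.3115+t/2)
    r.move_linear([.465,y,tip+.079],vel=.05)
    o=r.get_obs(); f=o['contact_force']-f0; print(round(tip,3),f.round(1),np.round(o['tool_pos'],4),round(o['t'],1))
    if (tip>.052 and f[2]>6) or f[2]>32 or np.hypot(*f[:2])>45: print('stop');break
E
python3 press.py
```

```text
0.097 [-0.7  1.2  0.2] [0.465  0.32   0.1758] 22.7
0.091 [-0.1  0.9 -0.1] [0.4649 0.3199 0.1697] 23.0
0.085 [-0.3  1.  -0.3] [0.4649 0.3199 0.1636] 23.2
0.079 [-0.2  0.2 -0.3] [0.4648 0.3199 0.1576] 23.5
0.073 [-1.5  0.4 -0.4] [0.4648 0.3199 0.1516] 23.8
0.067 [-0.7  1.2 -0.7] [0.4648 0.3199 0.1456] 24.1
0.061 [ 0.3  0.8 -0.7] [0.4649 0.3199 0.1396] 24.3
0.055 [-0.4  0.4 -0.3] [0.4648 0.3199 0.1336] 24.6
0.049 [ 0.3 -0.6 -0.3] [0.4648 0.3201 0.1276] 24.9
0.047 [-0.7 -4.8 -0.4] [0.465  0.3202 0.1259] 25.1
0.045 [ 0.6 -4.2  0.6] [0.465  0.3204 0.1239] 25.4
0.043 [ 0.8 -4.5  1.2] [0.4651 0.3206 0.122 ] 25.6
0.041 [-0.3 -4.   0. ] [0.4651 0.3209 0.12  ] 25.9
0.039 [ 0.2 -5.  -0.2] [0.4651 0.3211 0.118 ] 26.1
0.037 [ 0.7 -4.5  0.1] [0.4651 0.3213 0.116 ] 26.4
0.035 [ 1.1 -5.3  1. ] [0.4651 0.3216 0.114 ] 26.6
0.033 [ 1.  -4.   0.1] [0.4651 0.3218 0.112 ] 26.9
0.031 [ 0.4 -5.9 -0. ] [0.4651 0.3221 0.11  ] 27.1
0.029 [ 0.8 -5.1  0.4] [0.4651 0.3223 0.108 ] 27.4
0.027 [ 1.1 -7.5  3.1] [0.4652 0.3222 0.1062] 27.6
0.025 [ -1.  -11.3   9.6] [0.4654 0.3222 0.1048] 27.9
```

```bash
python3 - <<'E'
from h import *
r.set_gripper(0.55); o=r.get_obs(); x,y,z=o['tool_pos']; print(o['contact_force'].round(1),o['opening'])
r.move_linear([x,y,.20],vel=.15); r.set_gripper(0.0); r.move_linear([.465,.3215,.155],vel=.1); r.sleep(.2)
f0=r.get_obs()['contact_force'].copy()
for z in np.r_[.149:.125:-.0015]:
    r.move_linear([.465,.3215,z],vel=.04); o=r.get_obs(); f=o['contact_force']-f0; print(round(z,4),f.round(1),np.round(o['tool_pos'],4))
    if f[2]>26: break
r.move_linear([.465,.3215,.25],vel=.15); r.move_to([.40,.28,.36],down(180))
p=wrist(); save(p,'pics/w4.png'); s=r.get_image('scene'); save(s,'pics/s4.png'); print(r.get_obs()['t'])
for n,q in (('w',p),('s',s)):
  for l,lo,hi in (('wedge',.125,.16),('gear_housing',.084,.105),('gate',.083,.095),('crate',.083,.095)):
    m=r.cut_out(q,l)
    if m:
        c,_=cloud(q,m[0]['region']); c=c[(c[:,2]>lo)&(c[:,2]<hi)]; print(n,l,round(m[0]['score'],2),len(c),np.percentile(c,[1,50,99],axis=0).round(4).tolist() if len(c) else '')
cv2.imwrite('pics/c4.png',np.hstack([cv2.resize(cv2.imread('pics/w4.png')[80:300,290:510],(400,400)),cv2.resize(cv2.imread('pics/s4.png')[120:240,190:310],(400,400))]))
E
```

```text
[-0.6  0.9  0.8] 0.5484218736272447
0.149 [ 0.5 -0.8 -0.6] [0.4648 0.3214 0.1487]
0.1475 [-0.1 -0.3 -0.6] [0.465  0.3215 0.1474]
0.146 [ 0.   0.7 -0.9] [0.465  0.3215 0.1459]
0.1445 [ 0.3 -0.1 -0.1] [0.4649 0.3214 0.1444]
0.143 [ 1.3  0.5 -0.4] [0.4649 0.3215 0.1429]
0.1415 [0.1 0.4 0.1] [0.4649 0.3215 0.1414]
0.14 [-0.6 -0.   3.5] [0.4652 0.3217 0.1404]
0.1385 [-0.3 -0.4 11.5] [0.4658 0.322  0.1398]
0.137 [-1.4 -1.  18.3] [0.4662 0.3223 0.1392]
0.1355 [-3.1 -1.2 26.4] [0.4666 0.3225 0.1385]
34.45
w wedge 0.74 671 [[0.4454, 0.3069, 0.1267], [0.4633, 0.32, 0.1385], [0.487, 0.3347, 0.1411]]
w gear_housing 0.86 3727 [[0.421, 0.3338, 0.0858], [0.4616, 0.3828, 0.0909], [0.5166, 0.4303, 0.099]]
w gate 0.66 753 [[0.3784, 0.2972, 0.0833], [0.4525, 0.303, 0.09], [0.5465, 0.3088, 0.0919]]
w crate 0.58 2731 [[0.381, 0.2982, 0.0835], [0.4444, 0.3743, 0.089], [0.5519, 0.4418, 0.0916]]
s wedge 0.55 109 [[0.4448, 0.3057, 0.1255], [0.4639, 0.3112, 0.1357], [0.4867, 0.3319, 0.141]]
s gear_housing 0.78 258 [[0.4198, 0.3093, 0.0846], [0.44, 0.3734, 0.0906], [0.5155, 0.4351, 0.0997]]
s gate 0.95 189 [[0.3786, 0.2956, 0.0831], [0.4526, 0.3018, 0.088], [0.5437, 0.3099, 0.0919]]
s crate 0.93 348 [[0.3791, 0.2964, 0.0831], [0.4333, 0.3092, 0.0882], [0.5472, 0.4409, 0.092]]
```

View pics/c4.png

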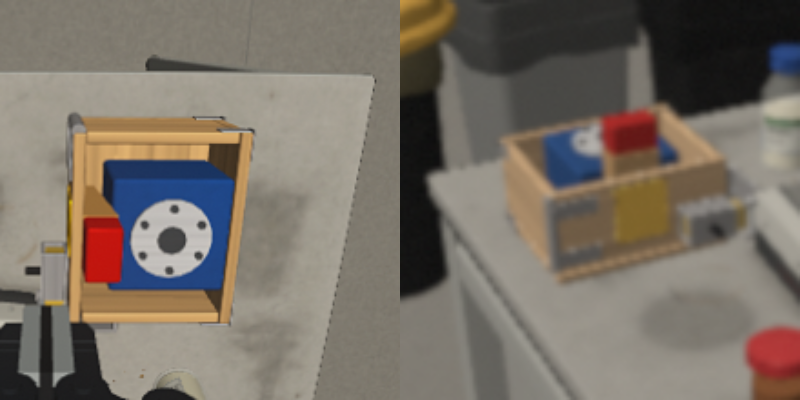

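```bash
python3 -c "
from h import *
print(r.hand_in())"
```

```text
the job is handed in; nothing more can be done
None
```

The job is handed in, though the verdict didn't come back: the gate is shut and appears latched (I had no direct reading of the bolt), the wedge is pressed home with about 26 N, tip about 25 mm over the crate's underside, the housing moved about 5 mm back against the wall, and the arm never came near the bottles or the jar.

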